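# Tug-check the catches of two lidded cases

### The arm

A 6-joint arm with a two-finger parallel gripper is mounted at the origin on a cart in front of the work surface, level with it; the furniture and walls round the work are solid. World frame = base frame: x ahead of the robot, y to its left, z up, the work surface at z = 0. Lengths are in m, angles in rad, forces in N, time in s.
With the tool pointing down it reaches from about 0.4 to 0.825 m from the base axis. Payload 7 kg.
Tool frame: the origin (TCP) lies on the centre line of the jaws, within the pads' length; the fingertips stand tip_reach ahead of it and the grasp point (between the pads) is the TCP (tip_reach is the distance from the TCP to the fingertips, in m); z points along the fingers, y is the line along which they close (so a half turn about z gives the same grasp; the last joint's range is limited). The gripper opens to 88 mm and grips with 3 to 60 N. Pads are 19 mm wide; open, the fingers measure 130 mm over their backs; the gripper's body (78 mm by 193 mm) begins 47 mm behind the grasp point.
Start: joints at [-0.916, 0.359, 0.012, 0, -1.224, -0.288], TCP at [0.242, -0.63, 0.246] pointing down, gripper open.
Joint ranges: [-3.07, 3.07], [-1.43, 2.12], [-1.02, 1.25], [-3.03, 1.67], [-3.05, -0], [-3.03, 3.03]. Speed limits (rad/s): [2.39, 2.39, 3.01, 3.14, 3.14, 3.14].

### API

Orientations are given as [roll, pitch, yaw] about the fixed x, y, z axes, in that order (R = Rz(yaw) Ry(pitch) Rx(roll)).
In Python, from station import get_state, grab_frame, calibration, job_done, find_in, mark_of, tip_reach gives the robot as it stands.
- The arm moves only by the shell command python3 -m handwheel 'ROWS' [OPENING] [FORCE]. ROWS is JSON, a list of rows, each an object with "delta_pos": the shift along the world's x, y, z in units of 30 mm (1.0 is 30 mm), a list of three; "dr": the turn, a rotation vector about the world's x, y, z in degrees, a list of three. In form: [{"delta_pos": [tx, ty, tz], "dr": [rx, ry, rz]}, ...]. A call has 1 to 10 rows; each row shifts and turns the commanded pose from where the row before left it; what a row does not reach is not made up. A row lasts 1/10 s, in which the tool goes at most 50 mm and 8.59 degrees, less where a joint would pass 70% of its speed; a pose out of reach is approached as far as the arm can. A call is refused whole if a number of a shift passes 1 or a number of a turn 8.59, either way. A call with a gripper value outside its range is refused whole. OPENING is the closure, from -1 (fully open) to 1 (shut), set as the call begins (- or left out, the last holds). The fingers move at their own pace and stop on an object; FORCE is the grip in N (left out, the last holds). Time passes only in rows, so rows that do not move let the fingers close. It gives the time, the measured TCP pose, the force, the opening and the grip force at its end, in the units of the state.
- get_state(): the state, without advancing time (a new reading comes with each control period).
- grab_frame(name): name is "side" or "top"; returns the picture (384x512x3 uint8, red, green, blue); there is no depth.
- calibration(name): a dict with "fx", "fy", "cx", "cy" (pixels), "k1" (the pictures are not rectified: a ray, as slopes to the right and down, at radius r is drawn at 1 + k1 r^2 times it, then the intrinsics apply), "extrinsics" (4x4, takes a point from world to camera coordinates). Camera axes: x right, y down, z forward; pixel columns grow to the right and rows downward; lengths in m; the calibration is good to about 2 mm. A picture is of the moment at which its call begins. calibration takes no time and is no camera call.
- job_done(): hands the job in; it is judged then, once.
Trained networks look in the newest picture that a camera, given by its name, has taken for a name from the list of things; names that differ only in an ending like _2 or _b are one class to them, and where a whole thing is asked for, a point or a joint stands for the part that bears it (a point fixed in the world has none). Each returns a list of dicts, best first, with "conf" (0 to 1); they miss things now and then, are a little off and sometimes report something else, mostly with a low value. They report only what shows in the picture. A call takes as long as a camera call.
- find_in(camera, query): "location" ([column, row] in pixels, amid what is visible of it).
- mark_of(camera, query): "location" ([column, row] in pixels: a listed point, or the origin of a listed thing).
The state is a dict: "t": time; "q": joint angles; "qd": joint speeds; "joint_efforts": joint torques, N m; "eef_pos": TCP position; "ee_rot": TCP orientation; "force": force on the tool from outside, world axes, zero at the start; "moment": the same for the moment, N m; "width": finger opening in m; "gripper_force": force on a finger pad.
Only numpy, scipy, OpenCV 4.12 (cv2) and the standard library are available. Lean on these libraries where they do the work, as an engineer would, in place of code of your own. Each camera call takes 0.05 s, during which the arm holds its last target. There are 200 camera calls.

### The job

Two small lidded cases stand on the bench, waiting to be carried off, but at least one lid only rests on its spring catch instead of being snapped home. Start with the case on the left: give its lid a firm upward tug by the knob, about 8 N, and hold the pull for about a second; if the lid gives, press it down fully until the catch snaps and tug again, until the catch has held against the tug. Then do the same with the case on the right, and leave both lids fully shut and caught and let go, with the loose things around them undisturbed.

Things in the scene. Friction and masses are not known exactly. Their poses are not given: they have to be found in the camera images.
- case_a: One of two identical wooden cases with brass straps, fixed to the bench: box 130 mm deep (x), 140 wide (y), 65 high, plus a 12 mm plywood lid (134 x 144); the shut lid's top is 77 mm above the bench. Origin: centre of the underside; z up, -x the front (knob side), +x the hinge side. Which case is on the left (larger world y) varies.
- case_b: The other case, same shape and frame as case_a.
- knob_a (a point): Centre of the dark wooden ball knob on case_a's lid: ball 32 mm in diameter on a 16 mm thick neck, its centre 24 mm above the lid's top, 103 mm in front of the hinge line, and 101 mm above the bench when the lid is shut. Pinch it from straight above at this height, firmly (40 N or more), best with the fingers closing along the case's y, so that the ball can turn between them.
- knob_b (a point): The same point on case_b's knob. The hinge line of either lid runs along the case's y, 68 mm behind the case's origin and 77 mm above the bench (level with the lid's top); so a knob moves on an arc, at first about 0.25 mm to the back (the case's +x) for each mm up.
- lid_a (a joint): Angle (rad) of case_a's lid: 0 fully shut, up to 1.75 open. A caught lid lies at 0; the knob lifts 0.8 mm freely (2 N, the lid's weight), then the spring catch resists by about 3.3 N per mm: an 8 N pull lifts the knob about 2.7 mm (0.026 rad); beyond some 4.8 mm (0.047 rad, about 15 N) the catch lets go.
- lid_b (a joint): The same for case_b's lid. A lid that is not caught rests on its catch at about 0.09 rad (knob 9 mm higher than shut), and lifts freely at 2 N, or some 6 N if the knob is gripped so hard that it cannot turn. Pressing it down past the catch takes up to about 15 N at the knob; it then snaps down to 0. A lid let down onto its catch does not snap by its own weight.
- block: Loose brown wooden block, 50 x 100 x 32 mm, lying just behind case_a. Origin: centre of its underside. To be left alone.
- sander: Loose dark sanding block, 61 x 101 x 32 mm, lying just behind case_b. Origin: centre of its underside. To be left alone.
- chisel: Loose chisel with a wooden handle, 251 mm long, lying to the left of the cases. To be left alone.
- pin_jar: Loose round jar, 60 mm across and 75 mm high, standing in front and to the left of the left case. Origin: centre of its underside. To be left alone.

How it is judged:
By the outcome, as a careful person would: the job done as asked, in the order asked, and still so for the second after the job is handed in, with the robot touching nothing.
It also fails if it takes over 67 s, if anything falls off the work surface, if the arm or the gripper's body presses on something with over 40 N, if the wrist force passes 120 N, or if a joint passes its speed limit or range.

## Working session

There is one attempt and no reset: what is moved stays moved. The work goes in short steps, Python scripts to look and compute and a shell command to move; the robot and the scene stay as the last step left them, time stands still between calls to the robot, and variables do not carry over. Pictures are saved under pics/ and viewed, at most 10 in all, crops included, and the job is handed in when it is done.

```bash
mkdir -p pics
cat > h.py <<'E'
import numpy as np, cv2
from station import *
def ray(cam,px):
    c=calibration(cam); K=np.array([[c['fx'],0,c['cx']],[0,c['fy'],c['cy']],[0,0,1.]])
    E=np.array(c['extrinsics']); u=cv2.undistortPoints(np.array([[px]],float),K,np.array([c['k1'],0,0,0.]))[0,0]
    R,t=E[:3,:3],E[:3,3]; d=R.T@np.array([u[0],u[1],1]); return -R.T@t,d
def onz(cam,px,z):
    o,d=ray(cam,px); return o+d*(z-o[2])/d[2]
def proj(cam,P):
    c=calibration(cam);E=np.array(c['extrinsics']);p=E[:3,:3]@P+E[:3,3];s=p[:2]/p[2];s=s*(1+c['k1']*(s@s));return [c['fx']*s[0]+c['cx'],c['fy']*s[1]+c['cy']]
def tri(p1,p2):
    (a,d),(b,e)=ray('top',p1),ray('side',p2)
    s=np.linalg.lstsq(np.c_[d,-e],b-a,rcond=None)[0]; x,y=a+d*s[0],b+e*s[1]
    return (x+y)/2,np.linalg.norm(x-y)
E
python3 - <<'E'
from h import *
for c in('top','side'):
    im=grab_frame(c); cv2.imwrite(f'pics/{c}0.png',cv2.resize(im[:,:,::-1],(768,576)))
    print(c,'cam',ray(c,(256,192)))
    for q in('knob_a','knob_b','case_a','case_b','pin_jar','chisel','block','sander'):
        for r in mark_of(c,q)[:3]:
            z=.101 if 'knob' in q else 0
            print(c,q,np.round(r['location'],1),round(r['conf'],2),onz(c,r['location'],z).round(4))
s=get_state();print(tip_reach,s['eef_pos'],s['ee_rot'],s['width'],s['force'],s['t'])
E
```

```text
top cam (array([0.34776536, 0.26502412, 1.20809694]), array([ 0.17785085,  0.01364342, -0.98399463]))
top knob_a [347.7 179.1] 0.97 [0.5783 0.0173 0.101 ]
top knob_a [247.6 215.2] 0.79 [0.4821 0.3056 0.101 ]
top knob_b [347.7 179.1] 0.97 [0.5783 0.0173 0.101 ]
top knob_b [247.6 215.2] 0.79 [0.4821 0.3056 0.101 ]
top case_a [251.3 207.5] 0.73 [0.518  0.2974 0.    ]
top case_a [336.6 172.8] 0.66 [0.6204 0.0282 0.    ]
top case_b [251.3 207.5] 0.73 [0.518  0.2974 0.    ]
top case_b [336.6 172.8] 0.66 [0.6204 0.0282 0.    ]
top pin_jar [206.6 267.4] 0.84 [0.3391 0.4363 0.    ]
top chisel [177.2 233.1] 0.61 [0.4447 0.5263 0.    ]
top block [256.3 174.8] 0.58 [0.6207 0.2795 0.    ]
top sander [327.3 143.9] 0.91 [0.715 0.052 0.   ]
side cam (array([0.21917481, 0.96110533, 0.61705978]), array([ 0.3326329 , -0.75752505, -0.56177132]))
side knob_a [271.4 146.4] 0.83 [0.5798 0.003  0.101 ]
side knob_a [262.9 198.8] 0.67 [0.4962 0.2877 0.101 ]
side knob_b [271.4 146.4] 0.83 [0.5798 0.003  0.101 ]
side knob_b [262.9 198.8] 0.67 [0.4962 0.2877 0.101 ]
side case_a [263.  175.3] 0.74 [0.6012 0.0276 0.    ]
side case_a [254.  231.6] 0.63 [0.5161 0.3069 0.    ]
side case_b [263.  175.3] 0.74 [0.6012 0.0276 0.    ]
side case_b [254.  231.6] 0.63 [0.5161 0.3069 0.    ]
side pin_jar [303.4 288.9] 0.63 [0.3362 0.448  0.    ]
side chisel [242.  304.5] 0.82 [0.4469 0.5365 0.    ]
side block [222.7 214.9] 0.71 [0.6294 0.2713 0.    ]
side block [260.6 174.8] 0.52 [0.61   0.0274 0.    ]
side sander [230.5 171.2] 0.69 [0.7172 0.0414 0.    ]
0.019 [ 0.2420341  -0.63009115  0.2455782 ] [-3.14157683e+00 -9.36618993e-06 -2.77480754e+00] 0.08760617293334992 [-0.51845474  0.02745671  0.54404129] 0.9
```

View pics/top0.png

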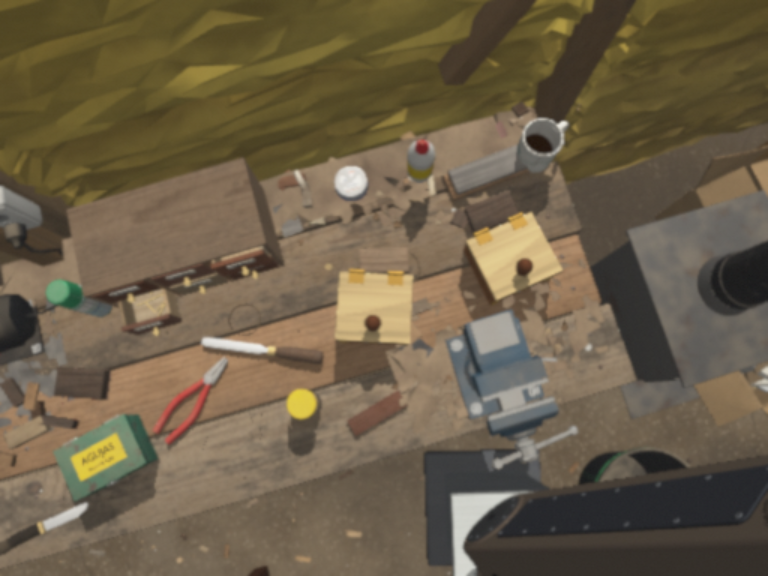

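View pics/side0.png

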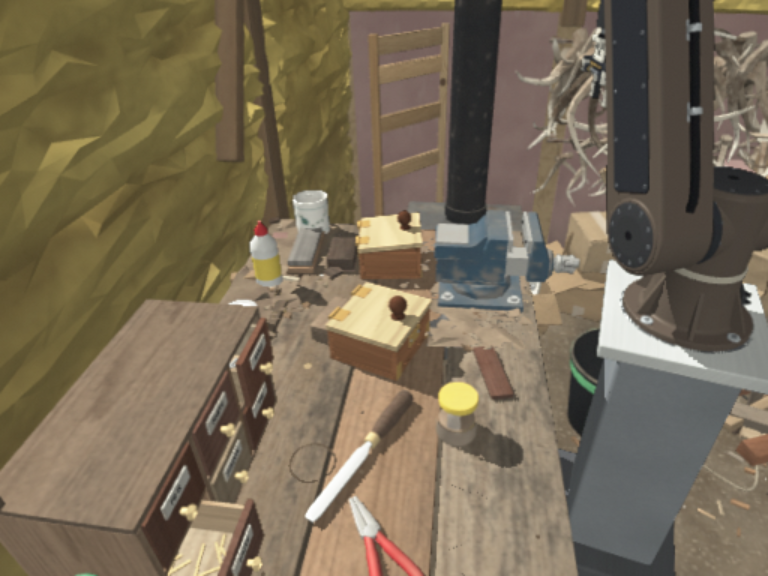

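Run:
```python
from h import *
print(tri((347.7,179.1),(271.4,146.4)),tri((247.6,215.2),(262.9,198.8)))
```

```text
(array([0.57521148, 0.0188626 , 0.10951397]), np.float64(0.0026586853512884194)) (array([0.48423008, 0.30626642, 0.11565387]), np.float64(0.008044935853851846))
```

The top view shows the left case's knob at about (372,322) in the scaled picture and the right one's at (524,267). A tall vise stands in front of the right case at about (500,360). Next I refine the knobs and yaws and get the vise height.

Run:
```python
from h import *
def blob(c,p):
    im=grab_frame(c); x,y=int(p[0]),int(p[1]); w=cv2.resize(im[y-14:y+15,x-14:x+15],None,fx=8,fy=8,interpolation=cv2.INTER_CUBIC)
    m=(w.max(2)<110).astype(np.uint8); n,l,st,ce=cv2.connectedComponentsWithStats(m)
    i=l[116,116]; return (ce[i]-3.5)/8+[x-14,y-14],st[i],w
tiles=[]
for n,t,s in(('L',(247.6,215.2),(262.9,198.8)),('R',(347.7,179.1),(271.4,146.4))):
    a,sa,wa=blob('top',t); b,sb,wb=blob('side',s); tiles.append(np.hstack([wa,wb]))
    print(n,a,sa,b,sb,tri(a,b),[onz('top',a,z).round(4) for z in(.101,.110)],[onz('side',b,z).round(4) for z in(.101,.110)])
cv2.imwrite('pics/tiles.png',np.vstack(tiles)[:,:,::-1])
f=2/3
for n,C in(('L',[(339,271),(413,273),(411,344),(336,341)]),('R',[(467,245),(528,214),(561,267),(497,298)])):
    P=[onz('top',(x*f,y*f),.08) for x,y in C]
    a=P[1]-P[0];b=P[2]-P[3];c=P[0]-P[3];d=P[1]-P[2]
    print(n,np.mean(P,0),[np.degrees(np.arctan2(v[0],-v[1])).round(1) if 0 else np.degrees(np.arctan2(v[1],v[0])).round(1) for v in(a,b,c,d)],[np.linalg.norm(v).round(3) for v in(a,b,c,d)])
print('vise',tri((493*f,312*f),(530*f,213*f)),[tri((a*f,b*f),(c*f,d*f)) for a,b,c,d in [(467,325,438,226),(520,312,440,222),(493,335,470,232)]])
```

```text
L [247.93228595 216.42073271] [  86   84   77   87 4555] [261.11042558 199.12437959] [    0     0   232   232 36468] (array([0.48470351, 0.30669127, 0.11424897]), np.float64(0.01586556049310503)) [array([0.4787, 0.3047, 0.101 ]), array([0.4776, 0.3044, 0.11  ])] [array([0.4999, 0.2906, 0.101 ]), array([0.495 , 0.3023, 0.11  ])]
R [348.70697224 178.92548622] [  94   70   78   95 5296] [269.74159371 146.4639624 ] [  70   62   71  110 5026] (array([0.57896422, 0.01610256, 0.10688227]), np.float64(0.0030257766938120963)) [array([0.5787, 0.0144, 0.101 ]), array([0.5768, 0.0164, 0.11  ])] [array([0.5847, 0.0053, 0.101 ]), array([0.5783, 0.0219, 0.11  ])]
L [0.51525196 0.29939628 0.08      ] [np.float64(-93.2), np.float64(-93.8), np.float64(-3.0), np.float64(-3.4)] [np.float64(0.144), np.float64(0.143), np.float64(0.136), np.float64(0.138)]
R [0.6088686  0.02697278 0.08      ] [np.float64(-64.2), np.float64(-65.8), np.float64(26.3), np.float64(27.8)] [np.float64(0.138), np.float64(0.141), np.float64(0.119), np.float64(0.123)]
vise (array([0.39657969, 0.09310982, 0.21159413]), np.float64(0.16874646982271285)) [(array([0.46720803, 0.13557531, 0.16983887]), np.float64(0.003656135707589227)), (array([0.49440925, 0.03083598, 0.12306852]), np.float64(0.004644911891267543)), (array([0.43536989, 0.08256015, 0.13895447]), np.float64(0.02869959907405652))]
```

View pics/tiles.png

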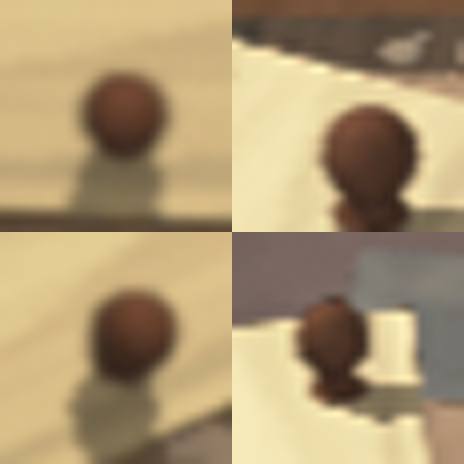

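Run:
```python
from h import *
for n,a,b in(('L',(247.94,214.8),(264.8,202.1)),('R',(349.6,177.2),(269.2,144.4))):
    print(n,tri(a,b),[onz('top',a,z).round(4) for z in(.101,.110)])
```

```text
L (array([0.48342494, 0.3046821 , 0.10519942]), np.float64(0.0014397820751993714)) [array([0.4832, 0.3046, 0.101 ]), array([0.4821, 0.3043, 0.11  ])]
R (array([0.58202614, 0.01449448, 0.11308492]), np.float64(0.0018673192685831372)) [array([0.5837, 0.0115, 0.101 ]), array([0.5818, 0.0135, 0.11  ])]
```

Run:
```python
from h import *
f=2/3
print([tri((a*f,285*f),(466*f,212*f)) for a in(715,735,750)])
print([(z,onz('top',(730*f,285*f),z).round(2),onz('side',(466*f,212*f),z).round(2)) for z in(-.4,-.2,-.1,0,.1,.2,.3)])
print('stove corners',[(z,[onz('top',(a*f,b*f),z).round(2) for a,b in((630,232),(685,385))]) for z in(-.5,-.2,0)])
print('arm hand px',[proj(c,np.array(p)) for c in('top','side') for p in((.242,-.63,.246),(0,0,.1))])
```

```text
[(array([ 0.56617469, -0.4628702 , -0.09116794]), np.float64(0.006732725877493816)), (array([ 0.57589274, -0.52727271, -0.12283296]), np.float64(0.004594804172035213)), (array([ 0.58348332, -0.57774869, -0.1475296 ]), np.float64(0.013515173548327703))]
[(-0.4, array([ 0.62, -0.68, -0.4 ]), array([ 0.71, -1.08, -0.4 ])), (-0.2, array([ 0.59, -0.56, -0.2 ]), array([ 0.62, -0.68, -0.2 ])), (-0.1, array([ 0.57, -0.5 , -0.1 ]), array([ 0.57, -0.48, -0.1 ])), (0, array([ 0.55, -0.44,  0.  ]), array([ 0.52, -0.28,  0.  ])), (0.1, array([ 0.54, -0.39,  0.1 ]), array([ 0.47, -0.08,  0.1 ])), (0.2, array([ 0.52, -0.33,  0.2 ]), array([0.42, 0.12, 0.2 ])), (0.3, array([ 0.5 , -0.27,  0.3 ]), array([0.37, 0.32, 0.3 ]))]
stove corners [(-0.5, [array([ 0.81, -0.45, -0.5 ]), array([ 0.35, -0.57, -0.5 ])]), (-0.2, [array([ 0.73, -0.32, -0.2 ]), array([ 0.35, -0.42, -0.2 ])]), (0, [array([ 0.67, -0.24,  0.  ]), array([ 0.35, -0.32,  0.  ])])]
arm hand px [[np.float64(624.6190412145822), np.float64(293.27002711743717)], [np.float64(366.5075958872915), np.float64(392.32013958667534)], [np.float64(400.80355835731586), np.float64(63.11189974180374)], [np.float64(466.9047262457444), np.float64(179.1312598447977)]]
```

```bash
R='x'; python3 -m handwheel '[{"delta_pos":[0.33,1,0.18],"dr":[0,0,0]},{"delta_pos":[0.33,1,0.18],"dr":[0,0,0]},{"delta_pos":[0.33,1,0.18],"dr":[0,0,0]},{"delta_pos":[0.33,1,0.18],"dr":[0,0,0]},{"delta_pos":[0.33,1,0.18],"dr":[0,0,0]},{"delta_pos":[0.33,1,0.18],"dr":[0,0,0]},{"delta_pos":[0.33,1,0.18],"dr":[0,0,0]},{"delta_pos":[0.33,1,0.18],"dr":[0,0,0]},{"delta_pos":[0.33,1,0.18],"dr":[0,0,0]},{"delta_pos":[0.33,1,0.18],"dr":[0,0,0]}]' -1 45
python3 -m handwheel '[{"delta_pos":[0.3,1,0],"dr":[0,0,0]},{"delta_pos":[0.3,1,0],"dr":[0,0,0]},{"delta_pos":[0.3,1,0],"dr":[0,0,0]},{"delta_pos":[0.3,1,0],"dr":[0,0,0]},{"delta_pos":[0.3,1,0],"dr":[0,0,0]},{"delta_pos":[0.3,1,0],"dr":[0,0,0]},{"delta_pos":[0.3,1,0],"dr":[0,0,0]},{"delta_pos":[0.3,1,0],"dr":[0,0,0]},{"delta_pos":[0.3,1,0],"dr":[0,0,0]},{"delta_pos":[0.3,1,0],"dr":[0,0,0]}]'
```

```text
t: 2.1
eef_pos: [0.3412, -0.3289, 0.3]
ee_rot: [-3.141, 0.0, -2.775]
force: [0.8, -0.1, 0.3]
width: 0.0875
gripper_force: 0.0
t: 3.1
eef_pos: [0.4312, -0.0288, 0.2999]
ee_rot: [-3.142, 0.001, -2.775]
force: [0.1, -0.4, 0.4]
width: 0.0881
gripper_force: 0.0
```

```bash
python3 -m handwheel '[{"delta_pos":[0.17,1,0],"dr":[0,0,-2.43]},{"delta_pos":[0.17,1,0],"dr":[0,0,-2.43]},{"delta_pos":[0.17,1,0],"dr":[0,0,-2.43]},{"delta_pos":[0.17,1,0],"dr":[0,0,-2.43]},{"delta_pos":[0.17,1,0],"dr":[0,0,-2.43]},{"delta_pos":[0.17,1,0],"dr":[0,0,-2.43]},{"delta_pos":[0.17,1,0],"dr":[0,0,-2.43]},{"delta_pos":[0.17,1,0],"dr":[0,0,-2.43]},{"delta_pos":[0.17,1,0],"dr":[0,0,-2.43]},{"delta_pos":[0.17,1,0],"dr":[0,0,-2.43]}]'
python3 -m handwheel '[{"delta_pos":[0,0.55,-0.5],"dr":[0,0,0]},{"delta_pos":[0,0.55,-0.6],"dr":[0,0,0]},{"delta_pos":[0,0,-0.7],"dr":[0,0,0]},{"delta_pos":[0,0,-0.7],"dr":[0,0,0]},{"delta_pos":[0,0,-0.7],"dr":[0,0,0]},{"delta_pos":[0,0,-0.5],"dr":[0,0,0]},{"delta_pos":[0,0,-0.4],"dr":[0,0,0]},{"delta_pos":[0,0,0],"dr":[0,0,0]}]'
python3 - <<'E'
from h import *
s=get_state();print(s['eef_pos'],s['ee_rot'],s['force'])
ims=[grab_frame(c)[:,:,::-1] for c in('top','side')]
cv2.imwrite('pics/app.png',np.hstack([cv2.resize(ims[0][140:280,180:320],(400,400)),cv2.resize(ims[1][120:260,190:330],(400,400))]))
E
```

```text
t: 4.1
eef_pos: [0.4821, 0.2712, 0.2998]
ee_rot: [3.141, 0.0, 3.083]
force: [1.1, 1.1, 0.4]
width: 0.0873
gripper_force: 0.0
t: 4.9
eef_pos: [0.4811, 0.3018, 0.1745]
ee_rot: [-3.139, -0.002, 3.084]
force: [-0.2, 0.6, -0.6]
width: 0.0876
gripper_force: 0.0
[0.48108782 0.30184463 0.17449925] [-3.13909637e+00 -2.33883008e-03  3.08438475e+00] [-0.21941417  0.55678679 -0.63062323]
```

View pics/app.png

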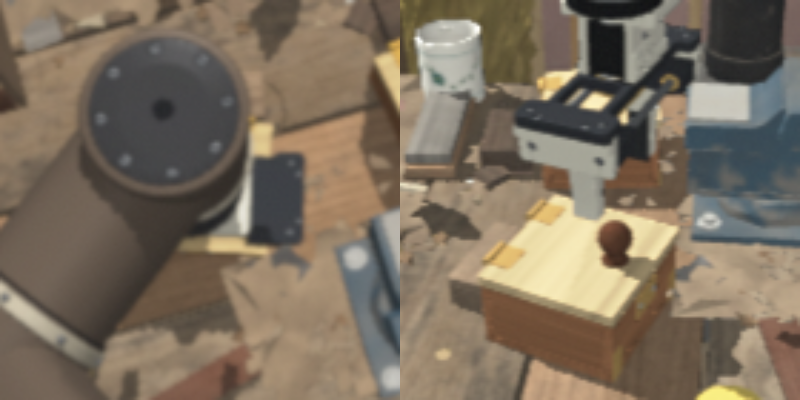

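Run:
```python
from h import *
for dy in(-.055,-.044,0,.044,.055):
  p=np.array([.481,.302+dy,.1555]); print(dy,np.round(proj('side',p),1))
print(proj('side',np.array([.483,.3045,.101])))
```

```text
-0.055 [274.  173.9]
-0.044 [272.5 176.1]
0 [266.2 185. ]
0.044 [259.3 194.6]
0.055 [257.5 197.1]
[np.float64(265.28731135756607), np.float64(203.48858699707435)]
```

```bash
python3 -m handwheel '[{"delta_pos":[0.06,0.09,-0.3],"dr":[0,0,0]},{"delta_pos":[0,0,-0.4],"dr":[0,0,0]},{"delta_pos":[0,0,-0.4],"dr":[0,0,0]},{"delta_pos":[0,0,-0.3],"dr":[0,0,0]},{"delta_pos":[0,0,-0.3],"dr":[0,0,0]},{"delta_pos":[0,0,-0.2],"dr":[0,0,0]},{"delta_pos":[0,0,-0.2],"dr":[0,0,0]},{"delta_pos":[0,0,-0.1],"dr":[0,0,0]},{"delta_pos":[0,0,0],"dr":[0,0,0]},{"delta_pos":[0,0,0],"dr":[0,0,0]}]'
python3 - <<'E'
from h import *
ims=[grab_frame(c)[:,:,::-1] for c in('side',)]
cv2.imwrite('pics/app2.png',cv2.resize(ims[0][160:250,220:310],(600,600)))
E
```

```text
t: 6.0
eef_pos: [0.484, 0.3058, 0.1108]
ee_rot: [3.141, 0.0, 3.084]
force: [-0.8, -0.0, 0.9]
width: 0.0878
gripper_force: 0.0
```

View pics/app2.png

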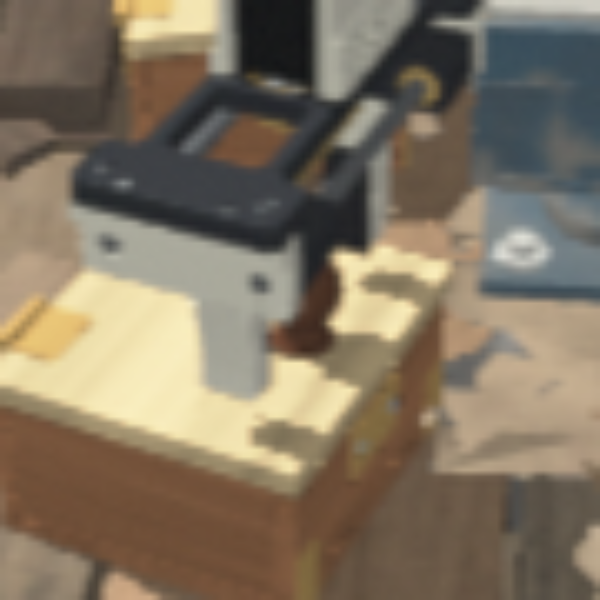

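```bash
python3 -m handwheel '[{"delta_pos":[-0.05,0,-0.1],"dr":[0,0,0]},{"delta_pos":[0,0,-0.04],"dr":[0,0,0]},{"delta_pos":[0,0,0],"dr":[0,0,0]}]'
python3 -m handwheel '[{"delta_pos":[0,0,0],"dr":[0,0,0]},{"delta_pos":[0,0,0],"dr":[0,0,0]},{"delta_pos":[0,0,0],"dr":[0,0,0]},{"delta_pos":[0,0,0],"dr":[0,0,0]},{"delta_pos":[0,0,0],"dr":[0,0,0]},{"delta_pos":[0,0,0],"dr":[0,0,0]},{"delta_pos":[0,0,0],"dr":[0,0,0]},{"delta_pos":[0,0,0],"dr":[0,0,0]}]' 1 5
```

```text
t: 6.35
eef_pos: [0.4822, 0.3055, 0.1062]
ee_rot: [-3.141, -0.0, 3.084]
force: [-0.6, 0.4, 0.1]
width: 0.0875
gripper_force: 0.0
t: 7.15
eef_pos: [0.4821, 0.3039, 0.1062]
ee_rot: [-3.138, -0.001, 3.084]
force: [3.0, -10.8, 3.6]
width: 0.0314
gripper_force: 5.2
```

```bash
python3 -m handwheel '[{"delta_pos":[0,-0.06,0],"dr":[0,0,0]},{"delta_pos":[0,0,0],"dr":[0,0,0]},{"delta_pos":[0,0,0],"dr":[0,0,0]}]'
python3 -m handwheel '[{"delta_pos":[0,0,0],"dr":[0,0,0]},{"delta_pos":[0,0,0],"dr":[0,0,0]},{"delta_pos":[0,0,0],"dr":[0,0,0]}]' 1 45
```

```text
t: 7.45
eef_pos: [0.4821, 0.3036, 0.1063]
ee_rot: [-3.141, -0.0, 3.084]
force: [-1.1, -1.5, -0.2]
width: 0.0314
gripper_force: 5.0
t: 7.75
eef_pos: [0.4822, 0.3036, 0.1063]
ee_rot: [-3.141, -0.0, 3.084]
force: [-1.5, -2.3, 0.5]
width: 0.0298
gripper_force: 45.0
```

```bash
python3 -m handwheel '[{"delta_pos":[0.01,0,0.035],"dr":[0,0,0]},{"delta_pos":[0,0,0],"dr":[0,0,0]},{"delta_pos":[0,0,0],"dr":[0,0,0]}]'
python3 -m handwheel '[{"delta_pos":[0.01,0,0.035],"dr":[0,0,0]},{"delta_pos":[0,0,0],"dr":[0,0,0]},{"delta_pos":[0,0,0],"dr":[0,0,0]}]'
```

```text
t: 8.05
eef_pos: [0.4824, 0.3036, 0.1071]
ee_rot: [-3.141, -0.001, 3.084]
force: [-0.7, -2.0, -2.0]
width: 0.0301
gripper_force: 45.0
t: 8.35
eef_pos: [0.4826, 0.3036, 0.1081]
ee_rot: [-3.141, -0.001, 3.084]
force: [-1.7, -0.7, -4.3]
width: 0.0304
gripper_force: 45.0
```

```bash
python3 -m handwheel '[{"delta_pos":[0.007,0,0.03],"dr":[0,0,0]},{"delta_pos":[0,0,0],"dr":[0,0,0]},{"delta_pos":[0,0,0],"dr":[0,0,0]}]'
python3 -m handwheel '[{"delta_pos":[0.007,0,0.03],"dr":[0,0,0]},{"delta_pos":[0,0,0],"dr":[0,0,0]},{"delta_pos":[0,0,0],"dr":[0,0,0]}]'
```

```text
t: 8.65
eef_pos: [0.4829, 0.3036, 0.109]
ee_rot: [-3.141, -0.001, 3.084]
force: [-0.9, -0.5, -7.4]
width: 0.0298
gripper_force: 45.0
t: 8.95
eef_pos: [0.4831, 0.3035, 0.1099]
ee_rot: [-3.141, -0.001, 3.084]
force: [-0.9, -1.4, -11.2]
width: 0.03
gripper_force: 45.0
```

```bash
python3 -m handwheel '[{"delta_pos":[-0.005,0,-0.022],"dr":[0,0,0]},{"delta_pos":[0,0,0],"dr":[0,0,0]}]'
python3 -m handwheel '[{"delta_pos":[0,0,0],"dr":[0,0,0]},{"delta_pos":[0,0,0],"dr":[0,0,0]},{"delta_pos":[0,0,0],"dr":[0,0,0]},{"delta_pos":[0,0,0],"dr":[0,0,0]},{"delta_pos":[0,0,0],"dr":[0,0,0]},{"delta_pos":[0,0,0],"dr":[0,0,0]},{"delta_pos":[0,0,0],"dr":[0,0,0]},{"delta_pos":[0,0,0],"dr":[0,0,0]},{"delta_pos":[0,0,0],"dr":[0,0,0]},{"delta_pos":[0,0,0],"dr":[0,0,0]}]'
```

```text
t: 9.15
eef_pos: [0.483, 0.3035, 0.1094]
ee_rot: [-3.141, -0.0, 3.084]
force: [-2.2, -1.6, -8.2]
width: 0.0302
gripper_force: 45.0
t: 10.15
eef_pos: [0.4831, 0.3036, 0.1095]
ee_rot: [-3.141, -0.0, 3.084]
force: [-2.9, -3.0, -8.8]
width: 0.0302
gripper_force: 45.0
```

The left catch held about 8.5 N for over a second. I lower it, release and retreat.

```bash
python3 -m handwheel '[{"delta_pos":[-0.015,0,-0.054],"dr":[0,0,0]},{"delta_pos":[-0.014,0,-0.054],"dr":[0,0,0]},{"delta_pos":[0,0,0],"dr":[0,0,0]},{"delta_pos":[0,0,0],"dr":[0,0,0]}]'
python3 -m handwheel '[{"delta_pos":[0,0,0],"dr":[0,0,0]},{"delta_pos":[0,0,0],"dr":[0,0,0]},{"delta_pos":[0,0,0],"dr":[0,0,0]},{"delta_pos":[0,0,0],"dr":[0,0,0]},{"delta_pos":[0,0,0],"dr":[0,0,0]},{"delta_pos":[0,0,0],"dr":[0,0,0]},{"delta_pos":[0,0,0],"dr":[0,0,0]}]' -1
python3 -m handwheel '[{"delta_pos":[0,0,0.4],"dr":[0,0,0]},{"delta_pos":[0,0,0.8],"dr":[0,0,0]},{"delta_pos":[0,0,1],"dr":[0,0,0]},{"delta_pos":[0,0,1],"dr":[0,0,0]},{"delta_pos":[0,0,1],"dr":[0,0,0]},{"delta_pos":[0,0,1],"dr":[0,0,0]},{"delta_pos":[0,0,0.8],"dr":[0,0,0]},{"delta_pos":[0,0,0.4],"dr":[0,0,0]}]'
```

```text
t: 10.55
eef_pos: [0.4825, 0.3037, 0.1072]
ee_rot: [-3.141, 0.001, 3.085]
force: [-5.2, -4.9, -1.1]
width: 0.03
gripper_force: 45.0
t: 11.25
eef_pos: [0.4825, 0.304, 0.1064]
ee_rot: [3.141, 0.0, 3.084]
force: [0.7, -0.8, -0.2]
width: 0.0804
gripper_force: 0.0
t: 12.05
eef_pos: [0.4829, 0.3042, 0.3019]
ee_rot: [3.138, 0.003, 3.084]
force: [0.3, -1.1, -0.1]
width: 0.0876
gripper_force: 0.0
```

Run:
```python
from h import *
a,b=[cv2.imread(f'pics/{c}0.png') for c in('top','side')]
cv2.imwrite('pics/vise.png',np.hstack([cv2.resize(a[290:450,430:590],(400,400),interpolation=cv2.INTER_CUBIC),cv2.resize(b[180:320,400:540],(400,400),interpolation=cv2.INTER_CUBIC)]))
```

```text
(no output)
```

View pics/vise.png

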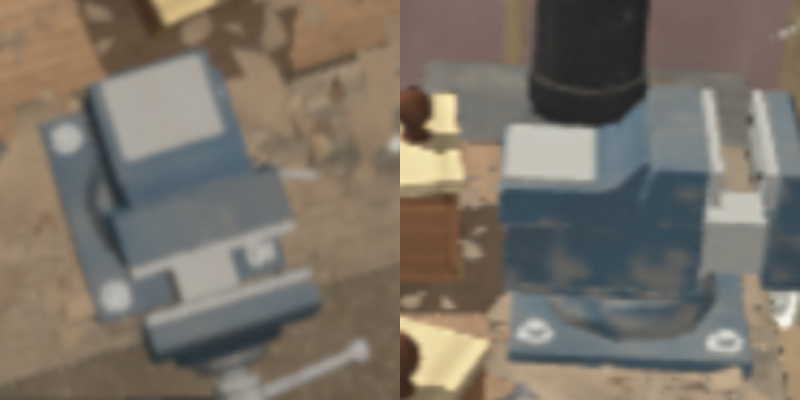

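Run:
```python
from h import *
f=2/3
for n,t,s in(('n+x',(100,82),(502,178)),('n-x',(128,160),(597,180)),('f+x',(205,55),(510,125)),('f-x',(222,133),(597,125)),('jaw near back',(108,212),(650,168)),('jaw near front',(133,272),(712,170))):
    print(n,tri(((430+t[0]*.4)*f,(290+t[1]*.4)*f),((400+(s[0]-400)*.35)*f,(180+s[1]*.35)*f)))
```

```text
n+x (array([0.47493187, 0.12449394, 0.12836753]), np.float64(0.0018686293363855576))
n-x (array([0.41609019, 0.10664762, 0.12901435]), np.float64(0.0009094433501000543))
f+x (array([0.49362016, 0.04619372, 0.12667973]), np.float64(0.003185458046174697))
f-x (array([0.43401886, 0.03828216, 0.13354816]), np.float64(0.00034842965353552597))
jaw near back (array([0.37812657, 0.12638884, 0.15550704]), np.float64(0.0012828931316831889))
jaw near front (array([0.3386665 , 0.11100641, 0.15342197]), np.float64(0.004154339391045685))
```

```bash
python3 -m handwheel '[{"delta_pos":[0.327,-0.973,0],"dr":[0,0,2.93]},{"delta_pos":[0.327,-0.973,0],"dr":[0,0,2.93]},{"delta_pos":[0.327,-0.973,0],"dr":[0,0,2.93]},{"delta_pos":[0.327,-0.973,0],"dr":[0,0,2.93]},{"delta_pos":[0.327,-0.973,0],"dr":[0,0,2.93]},{"delta_pos":[0.327,-0.973,0],"dr":[0,0,2.93]},{"delta_pos":[0.327,-0.973,0],"dr":[0,0,2.93]},{"delta_pos":[0.327,-0.973,0],"dr":[0,0,2.93]},{"delta_pos":[0.327,-0.973,0],"dr":[0,0,2.93]},{"delta_pos":[0.327,-0.973,0],"dr":[0,0,2.93]}]'
python3 -m handwheel '[{"delta_pos":[0,0,-0.5],"dr":[0,0,0]},{"delta_pos":[0,0,-0.8],"dr":[0,0,0]},{"delta_pos":[0,0,-0.8],"dr":[0,0,0]},{"delta_pos":[0,0,-0.8],"dr":[0,0,0]},{"delta_pos":[0,0,-0.8],"dr":[0,0,0]},{"delta_pos":[0,0,-0.5],"dr":[0,0,0]},{"delta_pos":[0,0,-0.3],"dr":[0,0,0]},{"delta_pos":[0,0,0],"dr":[0,0,0]},{"delta_pos":[0,0,0],"dr":[0,0,0]}]'
python3 - <<'E'
from h import *
s=get_state();print(s['eef_pos'],s['ee_rot'])
im=grab_frame('side')[:,:,::-1]
cv2.imwrite('pics/appR.png',cv2.resize(im[95:195,220:320],(600,600),interpolation=cv2.INTER_CUBIC))
u=np.array([-np.sin(.454),np.cos(.454),0]); e=s['eef_pos']+np.array([0,0,-.019])
print([np.round(proj('side',e+u*k),1) for k in(-.05,0,.05)])
E
```

```text
t: 13.05
eef_pos: [0.5804, 0.0106, 0.2981]
ee_rot: [3.141, -0.001, -2.685]
force: [0.6, -0.4, 0.5]
width: 0.0878
gripper_force: 0.0
t: 13.95
eef_pos: [0.5808, 0.0119, 0.1639]
ee_rot: [-3.141, 0.0, -2.687]
force: [0.1, 0.2, 0.7]
width: 0.0879
gripper_force: 0.0
[0.58078049 0.01193478 0.16391746] [-3.14126086e+00  3.71694870e-04 -2.68729518e+00]
[array([268.7, 128.7]), array([270.1, 135.1]), array([271.6, 142.1])]
```

View pics/appR.png

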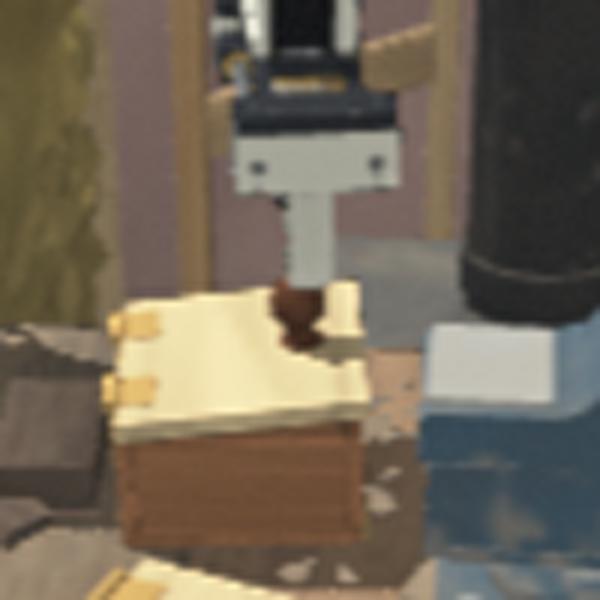

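The right lid stands ajar (gap visible at its front, knob at about (298,310) in the crop) and the finger lines up with it. Descending and gripping.

```bash
python3 -m handwheel '[{"delta_pos":[0,0,-0.4],"dr":[0,0,0]},{"delta_pos":[0,0,-0.4],"dr":[0,0,0]},{"delta_pos":[0,0,-0.4],"dr":[0,0,0]},{"delta_pos":[0,0,-0.3],"dr":[0,0,0]},{"delta_pos":[0,0,-0.2],"dr":[0,0,0]},{"delta_pos":[0,0,0],"dr":[0,0,0]},{"delta_pos":[0,0,0],"dr":[0,0,0]}]'
python3 -m handwheel '[{"delta_pos":[0,0,0],"dr":[0,0,0]},{"delta_pos":[0,0,0],"dr":[0,0,0]},{"delta_pos":[0,0,0],"dr":[0,0,0]},{"delta_pos":[0,0,0],"dr":[0,0,0]},{"delta_pos":[0,0,0],"dr":[0,0,0]},{"delta_pos":[0,0,0],"dr":[0,0,0]},{"delta_pos":[0,0,0],"dr":[0,0,0]},{"delta_pos":[0,0,0],"dr":[0,0,0]}]' 1 5
```

```text
t: 14.7
eef_pos: [0.5806, 0.0119, 0.1124]
ee_rot: [-3.141, -0.0, -2.687]
force: [0.1, 0.7, 1.3]
width: 0.0877
gripper_force: 0.0
t: 15.5
eef_pos: [0.5801, 0.0124, 0.1122]
ee_rot: [3.141, -0.0, -2.688]
force: [-1.7, 5.6, -0.6]
width: 0.0315
gripper_force: 5.0
```

```bash
python3 -m handwheel '[{"delta_pos":[-0.012,0.025,0],"dr":[0,0,0]},{"delta_pos":[0,0,0],"dr":[0,0,0]}]' 1 5
python3 -m handwheel '[{"delta_pos":[0,0,0],"dr":[0,0,0]},{"delta_pos":[0,0,0],"dr":[0,0,0]},{"delta_pos":[0,0,0],"dr":[0,0,0]}]' 1 42
python3 -m handwheel '[{"delta_pos":[0.01,0.005,0.05],"dr":[0,0,0]},{"delta_pos":[0.01,0.005,0.05],"dr":[0,0,0]},{"delta_pos":[0,0,0],"dr":[0,0,0]},{"delta_pos":[0,0,0],"dr":[0,0,0]}]'
python3 -m handwheel '[{"delta_pos":[0.01,0.005,0.05],"dr":[0,0,0]},{"delta_pos":[0.01,0.005,0.05],"dr":[0,0,0]},{"delta_pos":[0,0,0],"dr":[0,0,0]},{"delta_pos":[0,0,0],"dr":[0,0,0]}]'
```

```text
t: 15.7
eef_pos: [0.5801, 0.0126, 0.1124]
ee_rot: [-3.141, -0.0, -2.687]
force: [0.4, -0.0, 0.3]
width: 0.0315
gripper_force: 5.0
t: 16.0
eef_pos: [0.5801, 0.0126, 0.1123]
ee_rot: [3.142, -0.0, -2.688]
force: [-0.8, -0.5, 0.1]
width: 0.0299
gripper_force: 42.0
t: 16.4
eef_pos: [0.581, 0.013, 0.1154]
ee_rot: [-3.141, 0.001, -2.688]
force: [2.5, 0.5, -3.9]
width: 0.0303
gripper_force: 42.0
t: 16.8
eef_pos: [0.5821, 0.0135, 0.1186]
ee_rot: [-3.141, 0.002, -2.687]
force: [5.2, -0.6, -5.8]
width: 0.03
gripper_force: 42.0
```

```bash
python3 -m handwheel '[{"delta_pos":[-0.012,-0.006,-0.06],"dr":[0,0,0]},{"delta_pos":[-0.012,-0.006,-0.06],"dr":[0,0,0]},{"delta_pos":[-0.012,-0.006,-0.06],"dr":[0,0,0]},{"delta_pos":[-0.012,-0.006,-0.06],"dr":[0,0,0]},{"delta_pos":[-0.012,-0.006,-0.05],"dr":[0,0,0]},{"delta_pos":[0,0,0],"dr":[0,0,0]},{"delta_pos":[0,0,0],"dr":[0,0,0]}]'
python3 -m handwheel '[{"delta_pos":[-0.012,-0.006,-0.05],"dr":[0,0,0]},{"delta_pos":[-0.012,-0.006,-0.05],"dr":[0,0,0]},{"delta_pos":[0,0,0],"dr":[0,0,0]}]'
python3 -m handwheel '[{"delta_pos":[-0.012,-0.006,-0.05],"dr":[0,0,0]},{"delta_pos":[-0.012,-0.006,-0.05],"dr":[0,0,0]},{"delta_pos":[0,0,0],"dr":[0,0,0]},{"delta_pos":[0,0,0],"dr":[0,0,0]}]'
```

```text
t: 17.5
eef_pos: [0.5796, 0.0124, 0.1106]
ee_rot: [-3.141, 0.001, -2.687]
force: [-0.4, 0.6, 6.4]
width: 0.0302
gripper_force: 42.0
t: 17.8
eef_pos: [0.5794, 0.0123, 0.1094]
ee_rot: [-3.141, 0.002, -2.686]
force: [-6.3, 2.0, 21.9]
width: 0.0302
gripper_force: 42.0
t: 18.2
eef_pos: [0.5778, 0.0117, 0.1036]
ee_rot: [3.141, -0.0, -2.688]
force: [0.4, 0.8, 0.5]
width: 0.0302
gripper_force: 42.0
```

```bash
python3 -m handwheel '[{"delta_pos":[-0.006,-0.003,-0.035],"dr":[0,0,0]},{"delta_pos":[0,0,0],"dr":[0,0,0]},{"delta_pos":[0,0,0],"dr":[0,0,0]}]'
python3 -m handwheel '[{"delta_pos":[0.006,0.003,0.035],"dr":[0,0,0]},{"delta_pos":[0.007,0.003,0.03],"dr":[0,0,0]},{"delta_pos":[0,0,0],"dr":[0,0,0]},{"delta_pos":[0,0,0],"dr":[0,0,0]}]'
python3 -m handwheel '[{"delta_pos":[0.007,0.003,0.03],"dr":[0,0,0]},{"delta_pos":[0,0,0],"dr":[0,0,0]},{"delta_pos":[0,0,0],"dr":[0,0,0]}]'
```

```text
t: 18.5
eef_pos: [0.5777, 0.0116, 0.103]
ee_rot: [-3.142, -0.0, -2.687]
force: [-1.8, 1.8, 7.5]
width: 0.0302
gripper_force: 42.0
t: 18.9
eef_pos: [0.5779, 0.0117, 0.1041]
ee_rot: [3.141, -0.001, -2.688]
force: [-0.8, 1.1, -1.5]
width: 0.03
gripper_force: 42.0
t: 19.2
eef_pos: [0.5781, 0.0118, 0.1051]
ee_rot: [3.141, -0.001, -2.688]
force: [-0.6, 0.8, -4.1]
width: 0.0298
gripper_force: 42.0
```

```bash
python3 -m handwheel '[{"delta_pos":[0.007,0.003,0.03],"dr":[0,0,0]},{"delta_pos":[0,0,0],"dr":[0,0,0]},{"delta_pos":[0,0,0],"dr":[0,0,0]}]'
python3 -m handwheel '[{"delta_pos":[0.003,0.001,0.012],"dr":[0,0,0]},{"delta_pos":[0,0,0],"dr":[0,0,0]}]'
```

```text
t: 19.5
eef_pos: [0.5783, 0.0119, 0.106]
ee_rot: [3.141, -0.001, -2.688]
force: [0.4, 0.7, -7.0]
width: 0.0304
gripper_force: 42.0
t: 19.7
eef_pos: [0.5784, 0.0119, 0.1064]
ee_rot: [3.141, -0.001, -2.688]
force: [0.3, 0.7, -8.3]
width: 0.0302
gripper_force: 42.0
```

Hold, then ease down, release and retreat.

```bash
python3 -m handwheel '[{"delta_pos":[0,0,0],"dr":[0,0,0]},{"delta_pos":[0,0,0],"dr":[0,0,0]},{"delta_pos":[0,0,0],"dr":[0,0,0]},{"delta_pos":[0,0,0],"dr":[0,0,0]},{"delta_pos":[0,0,0],"dr":[0,0,0]},{"delta_pos":[0,0,0],"dr":[0,0,0]},{"delta_pos":[0,0,0],"dr":[0,0,0]},{"delta_pos":[0,0,0],"dr":[0,0,0]},{"delta_pos":[0,0,0],"dr":[0,0,0]},{"delta_pos":[0,0,0],"dr":[0,0,0]}]'
python3 -m handwheel '[{"delta_pos":[-0.012,-0.005,-0.05],"dr":[0,0,0]},{"delta_pos":[-0.01,-0.005,-0.05],"dr":[0,0,0]},{"delta_pos":[0,0,0],"dr":[0,0,0]},{"delta_pos":[0,0,0],"dr":[0,0,0]}]'
python3 -m handwheel '[{"delta_pos":[0,0,0],"dr":[0,0,0]},{"delta_pos":[0,0,0],"dr":[0,0,0]},{"delta_pos":[0,0,0],"dr":[0,0,0]},{"delta_pos":[0,0,0],"dr":[0,0,0]},{"delta_pos":[0,0,0],"dr":[0,0,0]},{"delta_pos":[0,0,0],"dr":[0,0,0]},{"delta_pos":[0,0,0],"dr":[0,0,0]}]' -1
python3 -m handwheel '[{"delta_pos":[0,0,0.4],"dr":[0,0,0]},{"delta_pos":[0,0,0.8],"dr":[0,0,0]},{"delta_pos":[0,0,1],"dr":[0,0,0]},{"delta_pos":[0,0,1],"dr":[0,0,0]},{"delta_pos":[0,0,1],"dr":[0,0,0]},{"delta_pos":[0,0,1],"dr":[0,0,0]},{"delta_pos":[0,0,0.8],"dr":[0,0,0]},{"delta_pos":[0,0,0.4],"dr":[0,0,0]},{"delta_pos":[0,0,0],"dr":[0,0,0]}]'
python3 - <<'E'
from h import *
im=grab_frame('side')[:,:,::-1]
cv2.imwrite('pics/end.png',cv2.resize(im[95:315,150:350],(545,600),interpolation=cv2.INTER_CUBIC))
E
```

```text
t: 20.7
eef_pos: [0.5785, 0.0119, 0.1066]
ee_rot: [3.141, -0.0, -2.688]
force: [-1.7, 0.9, -10.0]
width: 0.0298
gripper_force: 42.0
t: 21.1
eef_pos: [0.578, 0.0117, 0.1044]
ee_rot: [-3.141, 0.0, -2.687]
force: [-5.4, 2.8, -0.4]
width: 0.0302
gripper_force: 42.0
t: 21.8
eef_pos: [0.5782, 0.0116, 0.1037]
ee_rot: [-3.142, 0.0, -2.688]
force: [-0.8, 0.5, 0.1]
width: 0.0803
gripper_force: 0.0
t: 22.7
eef_pos: [0.5787, 0.0117, 0.2978]
ee_rot: [-3.141, 0.003, -2.687]
force: [-0.3, 0.6, 0.2]
width: 0.0873
gripper_force: 0.0
```

View pics/end.png

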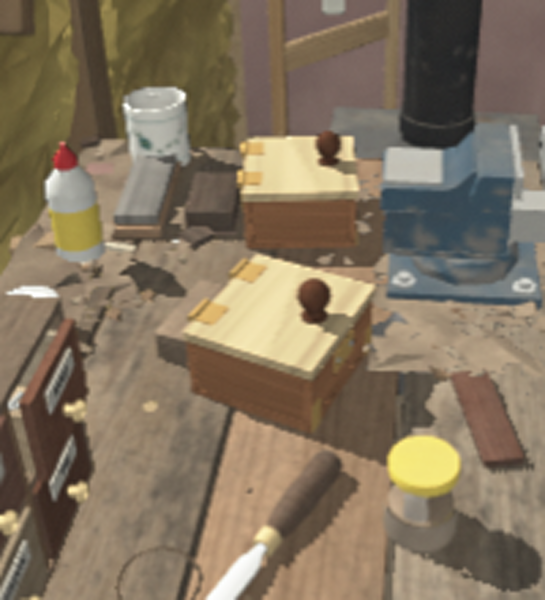

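Both lids lie flat (knobs at about (314,297) and (328,145)), and the jar, chisel, block and sander are in place.

```bash
python3 -c "from station import job_done; print(job_done())"
```

```text
the job is handed in; nothing more can be done
None
```

The job is handed in: the left lid was already caught and held a tug of about 8.5 N (briefly 11 N) for over a second; the right lid gave, was pressed until it snapped and then held 8–10 N for about a second; both lids are shut and released, and the last picture shows the loose things in place.

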